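Index the punch's turret stop and feed the bar up to it

ROBOT

A 7-joint arm with a two-finger parallel gripper is mounted at the origin on the work surface. World frame = base frame: x ahead of the robot, y to its left, z up, the work surface at z = 0. Lengths are in m, angles in degrees, forces in N, time in s.
With the tool pointing down it reaches from about 0.375 to 0.925 m from the base axis. Payload 3.1 kg.
Tool frame: the origin (TCP) lies at the very end of the fingers, on their centre line; the grasp point (between the pads) lies 19 mm behind it; z points along the fingers, y is the line along which they close (so a half turn about z gives the same grasp; the last joint's range is limited). The gripper opens to 85 mm and grips with 20 to 120 N. Pads are 22 mm wide; open, the fingers measure 114 mm over their backs; the gripper's body (76 mm by 85 mm) begins 54 mm behind the grasp point. The pads swing forward as they close: fully open they stand 13 mm farther back than shut.
Start: joints at [62.521, 21.939, 2.515, 91.553, -1.026, 66.532, -2.859], TCP at [0.242, -0.603, 0.231] pointing down, gripper open.
Joint ranges: [-149.38, 149.38], [-23.57, 123.04], [-84.95, 90], [0, 143.3], [-89.99, 269.99], [3.08, 112.72], [-163.45, 163.45]. Speed limits (degrees/s): [159.86, 159.86, 180, 180, 180, 180, 180].

INTERFACE

Orientations are given as a 3x3 rotation matrix whose columns are the frame's x, y, z axes.
In Python, from rig import manip gives the robot as it stands.
- The arm moves only by the tool servo_tool, never from a script. Its argument "series" is a list that holds one entry, the list of rows, each a list of 5 numbers: the shift along the tool's x, y, z in mm, then the turn about the tool's z in rad, then the closure, from 0 (fully open) to 1 (shut). In form: [[[tx, ty, tz, roll, fingers], ...]]. A call has 1 to 12 rows; each row shifts and turns the commanded pose from where the row before left it, along the tool's axes as they then stand; what a row does not reach is not made up. A row lasts 1/12 s, in which the tool goes at most 41.7 mm and 7.16 degrees, less where a joint would pass 70% of its speed; a pose out of reach is approached as far as the arm can. A call is refused whole if a number of a shift passes 41.7 or a number of a turn 0.125, either way. A call with a gripper value outside its range is refused whole. The fingers move at their own pace and stop on an object; "newtons" is the grip in N (left out, the last holds). Time passes only in rows, so rows that do not move let the fingers close. It gives the time, the measured TCP pose, the force, the opening and the grip force at its end, in the units of the state.
- manip.sense(): the state, without advancing time (a new reading comes with each control period).
- manip.snapshot(name): name is "side" or "top"; returns the picture (384x512x3 uint8, red, green, blue); there is no depth.
- manip.calibration(name): a dict with "vertical_fov" (degrees; the focal length in pixels is half the picture's height over the tangent of half this angle, whatever the lens; pixels are square), "cx", "cy" (the principal point, pixels), "T" (4x4, takes a point from camera to world coordinates). Camera axes: x right, y down, z forward; pixel columns grow to the right and rows downward; lengths in m; the calibration is good to about 2 mm. A picture is of the moment at which its call begins. calibration takes no time and is no camera call.
- manip.finish_job(): hands the job in; it is judged then, once.
The state is a dict: "time_s": time; "q": joint angles; "joint_vel": joint speeds; "joint_torque": joint torques, N m; "tool_pos": TCP position; "tcp_rot": TCP orientation; "force": force on the tool from outside, world axes, zero at the start; "wrist_torque": the same for the moment, N m; "width": finger opening in m; "grip_force": force on a finger pad.
Only numpy, scipy, OpenCV 4.12 (cv2) and the standard library are available. Lean on these libraries where they do the work, as an engineer would, in place of code of your own. Each camera call takes 0.05 s, during which the arm holds its last target. There are 200 camera calls.

TASK

Set up the hand punch for its next hole. With a fingertip, flick the edge of the turret stop's star wheel round, click by click, until its longest stop rod stands uppermost and the wheel sits in its click; then push the flat bar along the bed, under the punch, until its front end rests against that rod, and leave it there. Only push things: the bar stays down on the bed, and the spanner, hammer and jar stay where they are.

Things in the scene. Friction and masses are not known exactly. Their poses are not given: they have to be found in the camera images.
- wheel_hub (a point): Point on the turret's level axis, mid-thickness of the star wheel, 60 mm above the table; fixed to the bed, does not turn. Its axes (the same for every fixed point here): z up, y along bed and axis, from the punch to the turret, x level across the bed, away from the robot at yaw 0. Wheel: black, 16 mm thick (y), 50 mm hub disc, six lobes reaching 45 mm from the axis, 12 mm wide, round ends.
- wheel_top (a point): Point straight above the axis at the star wheel's outer reach, 105 mm above the table, fixed. At rest two lobes straddle it, leaning 30 degrees to each side (their round ends are centred 19.5 mm to each side and 94 mm above the table); the gap between them is open down to the hub disc at 85 mm. The bearing block, 30 to 52 mm beyond it (+y), is 80 mm high.
- turret (a joint): Turret angle in rad, no end stops. 0 or any whole turn: longest rod uppermost. One click = a sixth of a turn (1.047); grows when the wheel's top moves to +x. A spring roller holds it at whole clicks: a lobe pushed sideways from 30 degrees beside the top to a little past the top goes over, and the spring does the rest. About 4 N along the rim, either way. Starts 1 to 5 clicks from 0.
- drum_face (a point): Point on the axis in the face of the steel turret drum (52 mm diameter, its body from here to 34 mm towards +y, next to the wheel), fixed. Six stop rods, 7 mm thick, 22 mm from the axis, 60 degrees apart, stick out of it towards -y (to the punch). With the longest (80 mm) on top, going round towards +x, they are 80, 30, 52, 40, 62 and 22 mm long.
- long_rod_tip (a point): Centre of the free end of the longest stop rod; it goes round with the turret, 22 mm from the axis and 80 mm from the drum's face (y = -125 mm from wheel_hub). Uppermost it is 82 mm above the table, level with the bar.
- bar: Loose steel flat bar, 240 mm long (its y), 40 mm wide, 10 mm thick, about 0.75 kg, lying flat on the bed. Origin: centre of its underside, 76 mm above the table; y points along it to its front end (towards the turret), z up. 3 to 7 N push it along.
- bar_front (a point): Centre of the bar's front end face, the end towards the turret, 81 mm above the table. Starts 35 to 85 mm short of the long rod's tip (measured along the bed).
- bar_tail (a point): Centre of the bar's tail end face, 240 mm behind the front end, 81 mm above the table: the place to push. It stands on the open part of the bed, clear of the guides, from start to finish.
- bed_top (a point): Centre of the top of the feed bed (beam 365 mm long in y, 50 mm wide, top 76 mm above the table), fixed. Two side guides rise 8 mm above it from 2 mm behind (-y) to 168 mm ahead (+y) of this point and keep the bar within 2 mm of the middle. Under it all is a base plate, 80 mm wide and 10 mm thick.
- punch_tip (a point): Lower end of the hand punch over the bar, 95 mm above the table, fixed. Its green frame, 46 mm thick in y (70 mm at foot and lever), stands behind the bed (+x, from 35 to 155 mm), 200 mm high, with an arm over the bar from 135 to 201 mm above the table reaching 35 mm to -x; the lever leans back to +x up to 345 mm high.
- spanner: Loose steel open spanner 170 mm long, lying on the table on the robot's side of the bed (bystander). Origin at its underside near its middle.
- hammer: Loose hammer 260 mm long lying on the table behind the bed (bystander). Origin at its underside near its middle.
- paste_jar: Loose jar of punching paste, 64 mm across and 70 mm high, standing behind the bed (bystander). Origin in the middle of its underside.
There are look-alikes about, which are no part of the job. What is shaped like the bar but pink is not meant.

How it is judged:
By the outcome, as a careful person would: the job done as asked, in the order asked, and still so for the second after the job is handed in, with the robot touching nothing.
It also fails if it takes over 58 s, if anything falls off the work surface, if the arm or the gripper's body presses on something with over 40 N, if the wrist force passes 120 N, or if a joint passes its speed limit or range.

## Working session

There is one attempt and no reset: what is moved stays moved. The work goes in short steps, Python scripts to look and compute and a tool call to move; the robot and the scene stay as the last step left them, time stands still between calls to the robot, and variables do not carry over. Pictures are saved under pics/ and viewed, at most 10 in all, crops included, and the job is handed in when it is done.

Besides the shell and the picture viewer there is one more tool, called as a command line: name --argument value ..., lists and objects as JSON in quotes. servo_tool: Moves the arm, as the interface text tells. Its arguments: {"type":"object","properties":{"series":{"type":"array","items":{"type":"array","items":{"type":"array","items":{"type":"number"}}}},"newtons":{"type":"number"}},"required":["series"]}

```bash
mkdir -p pics; cat > h.py <<'E'
import numpy as np, cv2
from rig import manip
def snap(n,f):
    im=manip.snapshot(n); cv2.imwrite('pics/'+f,cv2.cvtColor(im,cv2.COLOR_RGB2BGR)); return im
def ray(n,u,v):
    c=manip.calibration(n); f=192/np.tan(np.radians(c["vertical_fov"])/2)
    T=np.array(c["T"]); d=T[:3,:3]@np.array([(u-c["cx"])/f,(v-c["cy"])/f,1]); return T[:3,3],d
def onz(n,u,v,z):
    o,d=ray(n,u,v); return o+d*(z-o[2])/d[2]
def proj(n,p):
    c=manip.calibration(n); f=192/np.tan(np.radians(c["vertical_fov"])/2)
    q=np.linalg.inv(np.array(c["T"]))@np.append(p,1); return np.array([c["cx"]+f*q[0]/q[2],c["cy"]+f*q[1]/q[2]])
E
python3 - <<'E'
from h import *
for n in("top","side"):
    im=snap(n,n+"0.png"); print(manip.calibration(n))
a=cv2.imread("pics/top0.png")
s=manip.sense(); print(s["tcp_rot"],s["tool_pos"],s["time_s"])
E
```

```text
{'vertical_fov': 51.7273358999559, 'cx': 254.4954461227294, 'cy': 187.82263106394922, 'T': array([[ 0.02543101, -0.99576235,  0.08837766,  0.44393739],
       [-0.99964719, -0.02465276,  0.00988658, -0.0277041 ],
       [-0.00766593, -0.08859791, -0.99603797,  1.12982569],
       [ 0.        ,  0.        ,  0.        ,  1.        ]])}
{'vertical_fov': 55.05634493375662, 'cx': 255.4162290265946, 'cy': 198.77669272698418, 'T': array([[-0.868965  , -0.35822697,  0.34142826,  0.17649495],
       [-0.49463115,  0.6503058 , -0.57657817,  0.5086174 ],
       [-0.01548692, -0.66990731, -0.7422832 ,  0.81384094],
       [ 0.        ,  0.        ,  0.        ,  1.        ]])}
[[ 9.27976457e-01  3.72637535e-01 -9.81691005e-04]
 [ 3.72638816e-01 -9.27973861e-01  2.19657505e-03]
 [-9.24572804e-05 -2.40418611e-03 -9.99997106e-01]] [ 0.24186547 -0.60240671  0.23000484] 0.1
```

View pics/top0.png

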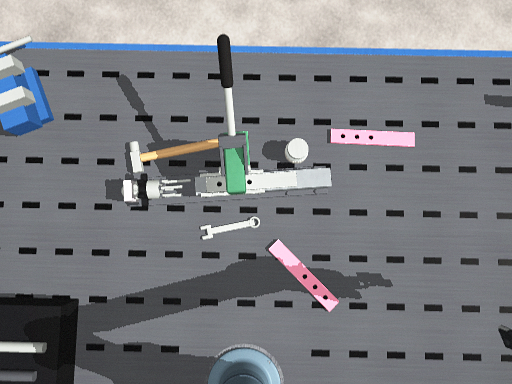

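View pics/side0.png

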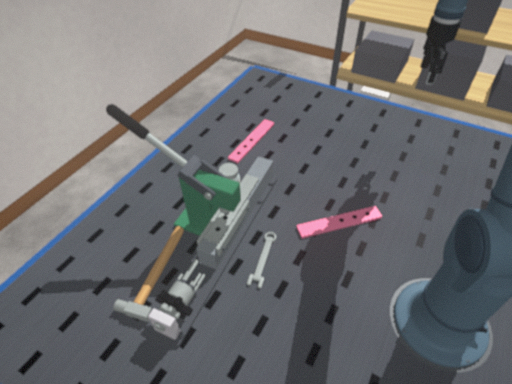

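The top view shows the bed running from (330,178) to (105,190), the green punch at (235,165) and the turret at (125-185,188). The spanner is at (230,228), the hammer at (180,150) and the jar at (297,150). The two pink flats at (372,137) and (303,275) are look-alikes. The steel one on the bed, around (200-300,182), is the bar. I'll enlarge it to confirm.

```bash
python3 - <<'E'
import cv2,numpy as np
a=cv2.imread("pics/top0.png")[160:210,100:340]; b=cv2.imread("pics/side0.png")[150:340,110:290]
a=cv2.resize(a,None,fx=3.33,fy=3.33,interpolation=cv2.INTER_CUBIC)
b=cv2.resize(b,None,fx=2.2,fy=2.2,interpolation=cv2.INTER_CUBIC)
c=np.zeros((600,800,3),np.uint8); c[:a.shape[0],:a.shape[1]]=a[:,:800]; c[180:180+b.shape[0],:b.shape[1]]=b[:420]
d=cv2.imread("pics/side0.png")[255:340,110:215]; d=cv2.resize(d,None,fx=3.75,fy=3.75,interpolation=cv2.INTER_CUBIC)
c[180:180+d.shape[0],400:400+d.shape[1]]=d[:,:400]
cv2.imwrite("pics/crop.png",c)
E
```

```text
(no output)
```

View pics/crop.png

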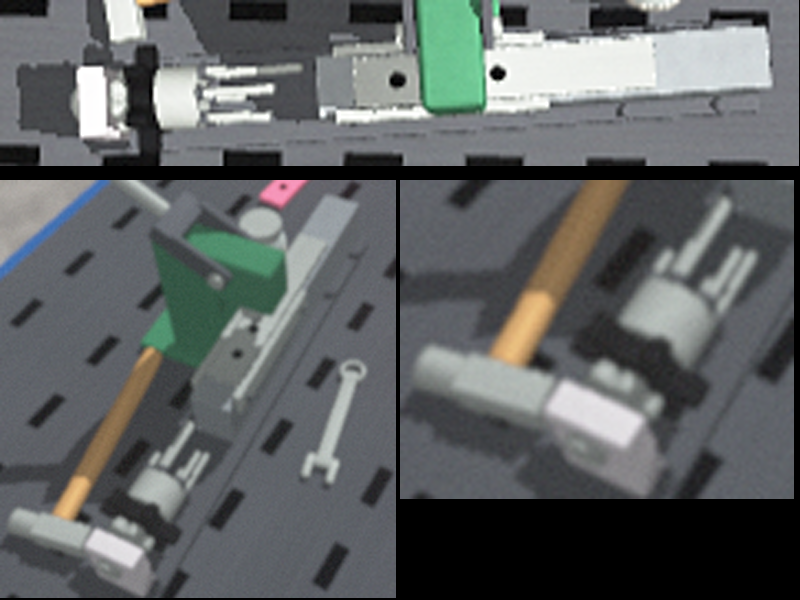

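The crop confirms the bar: steel, with its front at about (206.6,184), its tail at about (296.7,180), and the bare bed to either side. The wheel is black at (142.6,189.4). The rods visible from above end at (190.7,180.5), (181.7,187) and roughly (176,194). Next I compute geometry and compare the predicted rod tips.

```bash
python3 - <<'E'
from h import *
g=lambda x,y:(100+x/3.33,160+y/3.33)
# bed ends middle (bed +y end at left)
L=onz("top",*g(318,88),.076); R=onz("top",*g(770,58),.076)
T=onz("top",*g(655,63),.086); F=onz("top",*g(355,81),.086)
print("bed",L,R,np.linalg.norm(L-R),"bar",T,F,np.linalg.norm(T-F))
u=(F-T); u/=np.linalg.norm(u); u=(L-R)/np.linalg.norm(L-R); yaw=np.degrees(np.arctan2(-u[0],u[1]));print("yaw",yaw)
xw=np.array([u[1],-u[0],0])
W=onz("top",*g(142,98),.085); print("wheel",W, "lateral vs bed",(W-R)@xw,"along",(W-R)@u)
hub=R+u*((W-R)@u); hub[2]=.06
for k in range(6):
  print(k)
  out=[]
  for i,l in enumerate([80,30,52,40,62,22]):
    a=np.radians(60*(i+k)); p=hub+xw*.022*np.sin(a)-u*(.045+l/1000)+np.array([0,0,.022*np.cos(a)])
    if np.cos(a)<-.9: continue
    t=proj("top",p); s=proj("side",p)
    out.append((l,((t-[100,160])*3.33).round(),(400+(s[0]-110)*3.75).round(),(180+(s[1]-255)*3.75).round()))
  for o in out: print(o)
E
```

```text
bed [0.53728458 0.1406532  0.076     ] [ 0.57044187 -0.22164557  0.076     ] 0.36381286868945084 bar [ 0.56299571 -0.12851028  0.086     ] [0.54271981 0.10979459 0.086     ] 0.239165897869067
yaw 5.229097200945941
wheel [0.52501906 0.27927015 0.085     ] lateral vs bed 0.00041884181218650174 along 0.5029707943478932
0
(80, array([299.,  88.]), np.float64(745.0), np.float64(178.0))
(30, array([239.,  70.]), np.float64(680.0), np.float64(240.0))
(52, array([271.,  71.]), np.float64(704.0), np.float64(230.0))
(62, array([285., 117.]), np.float64(763.0), np.float64(239.0))
(22, array([231., 118.]), np.float64(727.0), np.float64(272.0))
1
(80, array([300.,  66.]), np.float64(721.0), np.float64(177.0))
(30, array([244.,  73.]), np.float64(686.0), np.float64(258.0))
(40, array([259., 118.]), np.float64(746.0), np.float64(267.0))
(62, array([280., 115.]), np.float64(759.0), np.float64(220.0))
(22, array([227.,  93.]), np.float64(697.0), np.float64(252.0))
2
(80, array([305.,  69.]), np.float64(726.0), np.float64(196.0))
(52, array([273., 117.]), np.float64(756.0), np.float64(251.0))
(40, arr
[... 449 characters left out ...]
ray([235.,  74.]), np.float64(679.0), np.float64(268.0))
4
(80, array([307., 115.]), np.float64(777.0), np.float64(216.0))
(30, array([241., 117.]), np.float64(733.0), np.float64(262.0))
(52, array([264.,  91.]), np.float64(722.0), np.float64(213.0))
(40, array([251.,  70.]), np.float64(689.0), np.float64(227.0))
(62, array([283.,  71.]), np.float64(712.0), np.float64(218.0))
5
(80, array([303., 113.]), np.float64(774.0), np.float64(198.0))
(30, array([237.,  93.]), np.float64(704.0), np.float64(241.0))
(52, array([266.,  69.]), np.float64(699.0), np.float64(212.0))
(40, array([256.,  72.]), np.float64(694.0), np.float64(245.0))
(22, array([237., 120.]), np.float64(732.0), np.float64(290.0))
```

The rods match two clicks on: 80 mm at +120°, 62 on top, 40 on the near side. So the top must move two clicks towards −x. I'm moving now with the fingers shut, rolling first to align with the bed.

servo_tool --series '[[[0,0,0,0.097,1],[0,0,0,0.097,1],[0,0,0,0.097,1],[8,-28,0,0,1],[8,-28,0,0,1],[8,-28,0,0,1],[8,-28,0,0,1],[8,-28,0,0,1],[8,-28,0,0,1],[8,-28,0,0,1],[8,-28,0,0,1],[8,-28,0,0,1]]]'

```text
time_s: 1.1
tool_pos: [0.2908, -0.3439, 0.2308]
tcp_rot: [[0.996, 0.091, -0.001], [0.091, -0.996, 0.001], [-0.001, -0.001, -1.0]]
force: [0.6, -0.3, 0.2]
width: -0.0002
grip_force: 0.0
```

servo_tool --series '[[[8,-28,0,0,1],[8,-28,0,0,1],[8,-28,0,0,1],[8,-28,0,0,1],[8,-28,0,0,1],[8,-28,0,0,1],[8,-28,0,0,1],[8,-28,0,0,1],[8,-28,0,0,1],[8,-28,0,0,1],[8,-28,0,0,1],[8,-28,0,0,1]]]'

```text
time_s: 2.1
tool_pos: [0.3557, -0.001, 0.231]
tcp_rot: [[0.996, 0.091, -0.0], [0.091, -0.996, -0.0], [-0.0, 0.0, -1.0]]
force: [1.0, -0.1, -0.5]
width: -0.0004
grip_force: 0.0
```

```bash
cat >> h.py <<'E'
R=np.array([0.57044,-0.22165,0]);L=np.array([.53728,.14065,0]);U=(L-R)/np.linalg.norm(L-R);X=np.array([U[1],-U[0],0]);HUB=R+U*.503
def st():
    s=manip.sense(); d=np.array(s["tool_pos"])-HUB; r=np.array(s["tcp_rot"])
    print("t",s["time_s"],"bed xyz mm",(1000*np.array([d@X,d@U,d[2]])).round(1),"toolx.U",(r[:,0]@U).round(3),"z",r[2].round(3),"F",np.round(s["force"],1),"w",s["width"])
E
python3 -c "from h import *; st()"
```

```text
t 2.1 bed xyz mm [-193.7 -263.7  231. ] toolx.U -0.0 z [-0.  0. -1.] F [ 1.  -0.1 -0.5] w -0.00036856938404572373
```

servo_tool --series '[[[6,-33,0,0,1],[6,-33,0,0,1],[6,-33,0,0,1],[6,-33,0,0,1],[6,-33,0,0,1],[6,-33,0,0,1],[6,-33,0,0,1],[6,-33,0,0,1],[32,0,0,0,1],[32,0,0,0,1],[32,0,0,0,1],[32,0,0,0,1]]]'

```text
time_s: 3.1
tool_pos: [0.5086, 0.2764, 0.2303]
tcp_rot: [[0.996, 0.091, -0.001], [0.091, -0.996, -0.001], [-0.001, 0.001, -1.0]]
force: [-0.5, 0.1, -0.0]
width: 0.0
grip_force: 0.0
```

servo_tool --series '[[[32,0,0,0,1],[32,0,0,0,1],[2,0,0,0,1],[0,0,35,0,1],[0,0,35,0,1],[0,0,30,0,1],[0,0,0,0,1]]]'

```text
time_s: 3.68
tool_pos: [0.5681, 0.2785, 0.1233]
tcp_rot: [[0.996, 0.091, -0.013], [0.091, -0.996, -0.007], [-0.014, 0.006, -1.0]]
force: [-0.5, -0.9, -1.7]
width: -0.0002
grip_force: 0.0
```

```bash
python3 - <<'E'
from h import *
st(); a=snap("side","s1.png"); t=snap("top","t1.png")
b=cv2.resize(a[220:350,90:290],None,fx=4,fy=4,interpolation=2)[:,:,::-1]
c=cv2.resize(t[150:215,100:300],None,fx=1,fy=1)
cv2.imwrite("pics/c1.png",b[:520])
E
```

```text
t 3.6833 bed xyz mm [ 43.2  -4.7 123.3] toolx.U -0.0 z [-0.014  0.006 -1.   ] F [-0.5 -0.9 -1.7] w -0.0002479310708519814
```

View pics/c1.png

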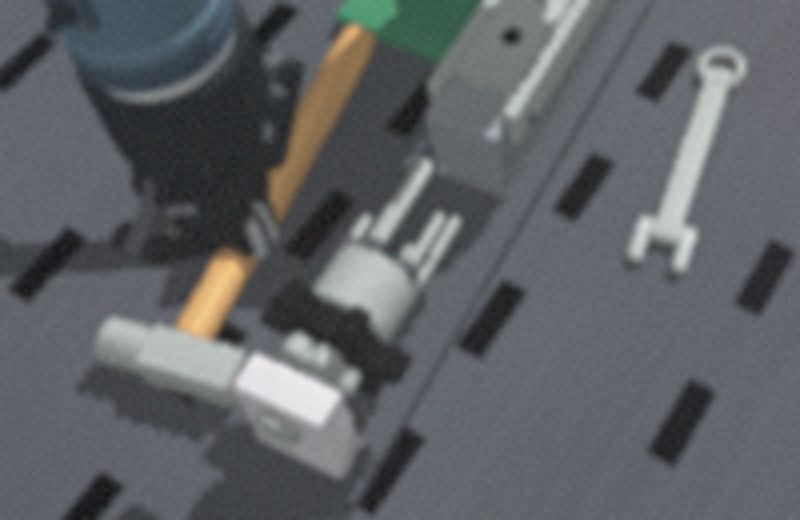

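The fingertip, at crop (262,235), stands beyond the wheel on the +x side, clear of the hammer. Lower it and push one click.

servo_tool --series '[[[0,0,16,0,1],[0,0,14,0,1],[0,0,0,0,1],[0,0,0,0,1]]]'

```text
time_s: 4.12
tool_pos: [0.5729, 0.2821, 0.101]
tcp_rot: [[0.996, 0.091, -0.001], [0.091, -0.996, -0.001], [-0.001, 0.001, -1.0]]
force: [0.2, -0.4, -0.2]
width: 0.0001
grip_force: 0.0
```

```bash
python3 -c "from h import *; st()"
```

```text
t 4.1167 bed xyz mm [ 48.4  -1.6 101. ] toolx.U -0.001 z [-0.001  0.001 -1.   ] F [ 0.2 -0.4 -0.2] w 6.371263937671485e-05
```

servo_tool --series '[[[0,0,8,0,1],[-6,0,0,0,1],[-5,0,0,0,1],[-5,0,0,0,1],[-5,0,0,0,1],[-5,0,0,0,1],[-5,0,0,0,1],[-4,0,0,0,1],[-4,0,0,0,1],[-3,0,0,0,1],[0,0,0,0,1],[0,0,0,0,1]]]'

```text
time_s: 5.12
tool_pos: [0.5296, 0.2788, 0.0928]
tcp_rot: [[0.996, 0.092, -0.002], [0.092, -0.996, -0.001], [-0.002, 0.001, -1.0]]
force: [-1.5, -0.3, 2.0]
width: -0.0002
grip_force: 1.0
```

```bash
python3 -c "from h import *; st()"
```

```text
t 5.1167 bed xyz mm [ 4.9 -1.  92.8] toolx.U 0.001 z [-0.002  0.001 -1.   ] F [-1.5 -0.3  2. ] w -0.0001966945837902526
```

Force pattern (up and −x) shows the lobe has gone over, with the next one bearing on the finger. I'll lift, go back to +48 and look.

servo_tool --series '[[[0,0,-12,0,1],[0,0,-14,0,1],[0,0,-10,0,1],[22,0,0,0,1],[22,0,0,0,1],[0,0,0,0,1],[0,0,0,0,1]]]'

```text
time_s: 5.7
tool_pos: [0.577, 0.2824, 0.1304]
tcp_rot: [[0.996, 0.088, 0.002], [0.088, -0.996, 0.001], [0.002, -0.001, -1.0]]
force: [0.1, 0.4, -0.3]
width: 0.0003
grip_force: 0.0
```

```bash
python3 - <<'E'
from h import *
st(); a=snap("side","s2.png")
b=cv2.resize(a[220:350,90:290],None,fx=4,fy=4,interpolation=2)[:,:,::-1]
cv2.imwrite("pics/c2.png",b[100:450,150:550])
E
```

```text
t 5.7 bed xyz mm [ 52.4  -1.6 130.4] toolx.U -0.003 z [ 0.002 -0.001 -1.   ] F [ 0.1  0.4 -0.3] w 0.00028598216884849866
```

View pics/c2.png

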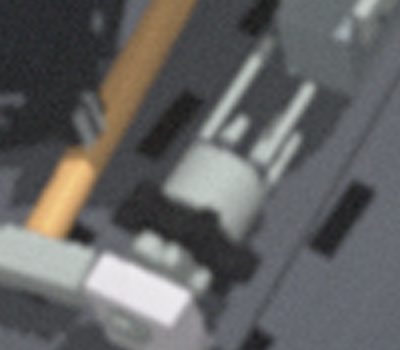

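Now the long rod ends at crop (265,40), upper far side, the short 22 mm rod is on top at (237,125), and 62/40 are on the near side. One click remains, so I repeat.

servo_tool --series '[[[0,0,14,0,1],[0,0,12,0,1],[0,0,10,0,1],[0,0,0,0,1],[0,0,0,0,1]]]'

```text
time_s: 6.17
tool_pos: [0.5736, 0.282, 0.0913]
tcp_rot: [[0.996, 0.091, -0.003], [0.091, -0.996, -0.002], [-0.004, 0.001, -1.0]]
force: [0.1, 0.3, -0.2]
width: 0.0
grip_force: 0.0
```

```bash
python3 -c "from h import *; st()"
```

```text
t 6.1667 bed xyz mm [49.  -1.8 91.3] toolx.U 0.0 z [-0.004  0.001 -1.   ] F [ 0.1  0.3 -0.2] w 4.971726113607749e-05
```

servo_tool --series '[[[-6,0,-1,0,1],[-5,0,0,0,1],[-5,0,0,0,1],[-5,0,0,0,1],[-5,0,0,0,1],[-5,0,0,0,1],[-4,0,0,0,1],[-4,0,0,0,1],[-4,0,0,0,1],[0,0,0,0,1],[0,0,0,0,1]]]'

```text
time_s: 7.08
tool_pos: [0.534, 0.2797, 0.0972]
tcp_rot: [[0.996, 0.09, 0.005], [0.09, -0.996, 0.002], [0.005, -0.001, -1.0]]
force: [0.1, -0.6, -0.6]
width: -0.0001
grip_force: 0.0
```

servo_tool --series '[[[0,0,-12,0,1],[0,0,-14,0,1],[0,0,-20,0,1],[0,0,-30,0,1],[0,0,-30,0,1],[0,0,-30,0,1],[-30,0,0,0,1],[-35,0,0,0,1],[-35,0,0,0,1],[-35,0,0,0,1],[-30,0,0,0,1],[0,0,0,0,1]]]'

```text
time_s: 8.08
tool_pos: [0.3607, 0.2636, 0.2293]
tcp_rot: [[0.995, 0.097, -0.003], [0.097, -0.995, -0.007], [-0.003, 0.007, -1.0]]
force: [-0.1, -0.7, -0.2]
width: 0.0002
grip_force: 0.0
```

```bash
python3 - <<'E'
from h import *
st(); a=snap("side","s3.png"); t=snap("top","t3.png")
b=cv2.resize(a[220:350,90:290],None,fx=4,fy=4,interpolation=2)[:,:,::-1]
c=cv2.resize(t[160:210,100:300],None,fx=4,fy=4,interpolation=2)[:,:,::-1]
cv2.imwrite("pics/c3.png",np.vstack([c[:,:,:],np.pad(b[100:450,150:550],((0,0),(0,400),(0,0)))]))
E
```

```text
t 8.0833 bed xyz mm [-164.7   -0.7  229.3] toolx.U 0.006 z [-0.003  0.007 -1.   ] F [-0.1 -0.7 -0.2] w 0.00015816727702955041
```

View pics/c3.png

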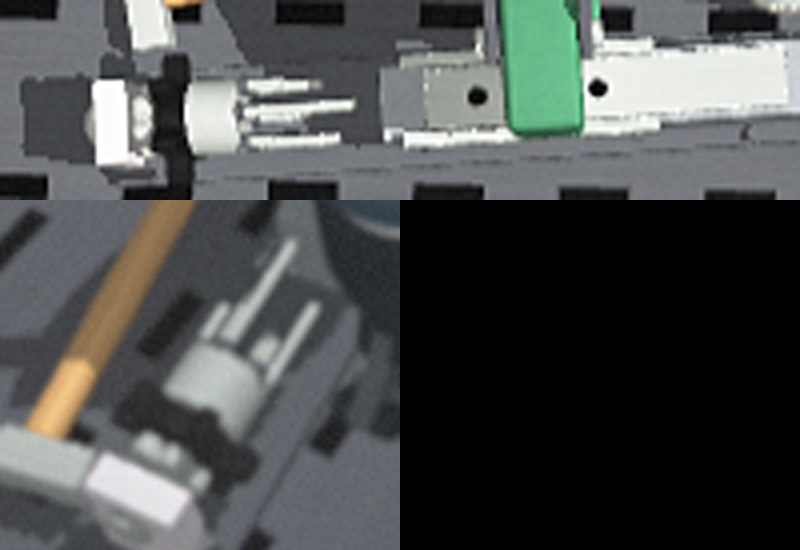

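The 80 mm rod is now uppermost: top crop tip (355,103) in the middle, 30 on the +x side and 62 on the −x side, as predicted for 0. Next I go to the bar's tail.

servo_tool --series '[[[0,38,0,0,1],[0,38,0,0,1],[0,38,0,0,1],[0,38,0,0,1],[0,38,0,0,1],[0,38,0,0,1],[0,38,0,0,1],[0,38,0,0,1],[0,38,0,0,1],[0,38,0,0,1],[0,38,0,0,1],[0,36,0,0,1]]]'

```text
time_s: 9.18
tool_pos: [0.41, -0.1917, 0.2306]
tcp_rot: [[0.996, 0.089, 0.001], [0.089, -0.996, -0.0], [0.001, 0.0, -1.0]]
force: [0.4, 1.3, -0.5]
width: -0.0002
grip_force: 0.0
```

servo_tool --series '[[[33,0,0,0,1],[33,0,0,0,1],[33,0,0,0,1],[33,0,0,0,1],[33,0,0,0,1],[0,0,35,0,1],[0,0,35,0,1],[0,0,25,0,1],[0,0,0,0,1],[0,0,0,0,1]]]'

```text
time_s: 10.02
tool_pos: [0.5727, -0.1739, 0.1333]
tcp_rot: [[0.996, 0.09, -0.004], [0.09, -0.996, 0.002], [-0.004, -0.002, -1.0]]
force: [-0.3, -0.4, 1.2]
width: -0.0003
grip_force: 0.0
```

```bash
python3 -c "from h import *; st()"
```

```text
t 10.0167 bed xyz mm [   6.6 -455.6  133.3] toolx.U -0.001 z [-0.004 -0.002 -1.   ] F [-0.3 -0.4  1.2] w -0.00030927909386477086
```

servo_tool --series '[[[-6,0,20,0,1],[0,0,18,0,1],[0,0,12,0,1],[0,0,0,0,1],[0,0,0,0,1],[0,0,0,0,1]]]'

```text
time_s: 10.52
tool_pos: [0.5693, -0.1743, 0.0872]
tcp_rot: [[0.996, 0.091, 0.003], [0.091, -0.996, -0.001], [0.003, 0.001, -1.0]]
force: [0.7, 0.3, 1.0]
width: 0.0001
grip_force: 0.0
```

```bash
python3 - <<'E'
from h import *
st(); snap("top","t4.png"); a=snap("side","s4.png")
b=cv2.resize(a[130:290,170:320],None,fx=3.5,fy=3.5,interpolation=2)[:,:,::-1]; cv2.imwrite("pics/c4.png",b)
E
```

```text
t 10.5167 bed xyz mm [   3.2 -455.7   87.2] toolx.U -0.001 z [ 0.003  0.001 -1.   ] F [0.7 0.3 1. ] w 0.00014568884753943216
```

View pics/c4.png

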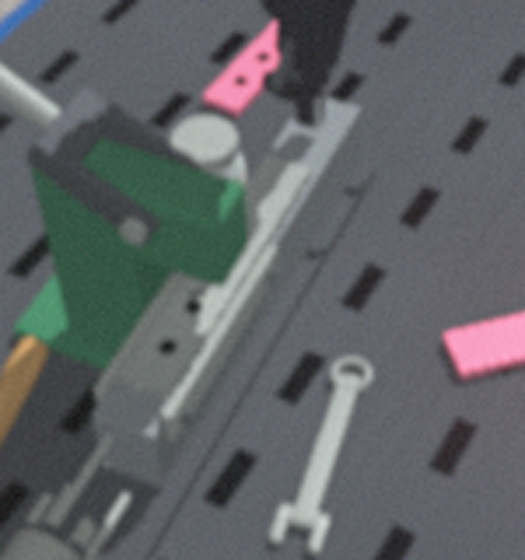

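The fingertip, crop (308,118), stands on the open bed behind the bar's tail, and jar and spanner are untouched. Lower a little more and start pushing.

servo_tool --series '[[[-3,0,4,0,1],[0,0,3,0,1],[0,0,0,0,1],[0,-6,0,0,1],[0,-6,0,0,1],[0,-6,0,0,1],[0,-6,0,0,1],[0,0,0,0,1]]]'

```text
time_s: 11.28
tool_pos: [0.5625, -0.1474, 0.0784]
tcp_rot: [[0.996, 0.094, 0.0], [0.094, -0.996, 0.001], [0.0, -0.001, -1.0]]
force: [0.6, 1.1, -0.4]
width: 0.0003
grip_force: 0.0
```

```bash
python3 -c "from h import *; st()"
```

```text
t 11.2833 bed xyz mm [  -1.1 -428.3   78.4] toolx.U 0.003 z [ 0.    -0.001 -1.   ] F [ 0.6  1.1 -0.4] w 0.00029354239994675273
```

servo_tool --series '[[[0,-4,0,0,1],[0,-4,0,0,1],[0,-4,0,0,1],[0,-4,0,0,1],[0,-4,0,0,1],[0,-4,0,0,1],[0,-4,0,0,1],[0,-4,0,0,1],[0,-4,0,0,1],[0,0,0,0,1],[0,0,0,0,1]]]'

```text
time_s: 12.2
tool_pos: [0.5591, -0.1129, 0.0783]
tcp_rot: [[0.996, 0.092, -0.0], [0.092, -0.996, 0.001], [-0.0, -0.001, -1.0]]
force: [-0.0, -1.9, 0.1]
width: -0.0002
grip_force: 0.6
```

```bash
python3 - <<'E'
from h import *
st(); snap("top","t5.png"); s=snap("side","s5.png"); t=cv2.imread("pics/t5.png")
cv2.imwrite("pics/c5.png",np.vstack([cv2.resize(t[160:210,130:330],None,fx=4,fy=4,interpolation=2),np.pad(cv2.resize(s[220:320,130:270,::-1],None,fx=4,fy=4,interpolation=2)[:400],((0,0),(0,240),(0,0)))]))
E
```

```text
t 12.2 bed xyz mm [  -1.4 -393.7   78.3] toolx.U 0.001 z [-0.    -0.001 -1.   ] F [-0.  -1.9  0.1] w -0.00015713933654115314
```

View pics/c5.png

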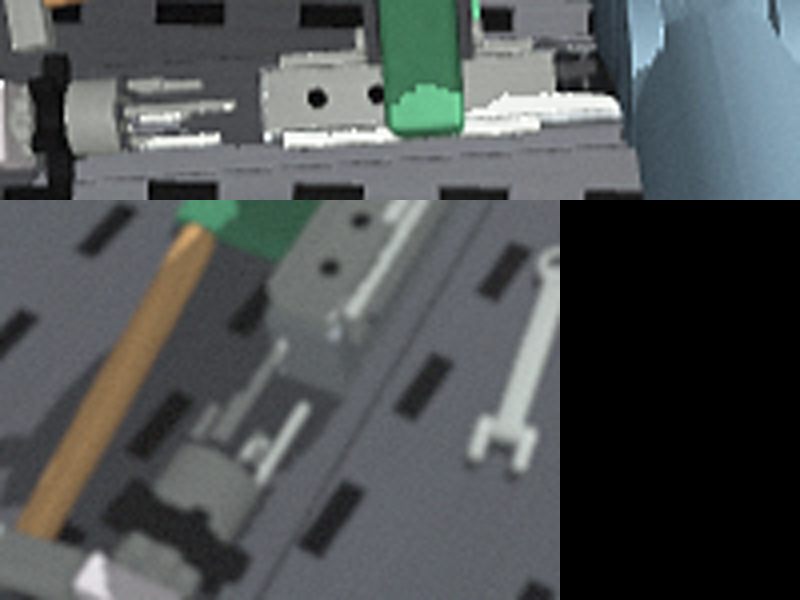

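The bar front is at top-crop x=262 and the rod tip at 235, a gap of about 18 mm. The bar lies flat between the guides. Keep pushing gently.

servo_tool --series '[[[0,-3,0,0,1],[0,-3,0,0,1],[0,-3,0,0,1],[0,-3,0,0,1],[0,-2,0,0,1],[0,0,0,0,1],[0,0,0,0,1]]]'

```text
time_s: 12.88
tool_pos: [0.5578, -0.0997, 0.0783]
tcp_rot: [[0.996, 0.091, -0.0], [0.091, -0.996, 0.001], [-0.0, -0.001, -1.0]]
force: [0.1, -2.5, -0.1]
width: 0.0002
grip_force: 1.1
```

servo_tool --series '[[[0,-1.5,0,0,1],[0,-1.5,0,0,1],[0,0,0,0,1],[0,0,0,0,1]]]'

```text
time_s: 13.22
tool_pos: [0.5576, -0.0974, 0.0783]
tcp_rot: [[0.996, 0.091, 0.0], [0.091, -0.996, 0.0], [0.0, -0.0, -1.0]]
force: [-0.3, -2.8, 0.5]
width: 0.0003
grip_force: 1.5
```

```bash
python3 -c "from h import *; st()"
```

```text
t 13.2167 bed xyz mm [  -1.4 -378.1   78.3] toolx.U -0.0 z [ 0. -0. -1.] F [-0.3 -2.8  0.5] w 0.00030051182709244547
```

Not yet in contact; step on, watching the force.

servo_tool --series '[[[0,-1.5,0,0,1],[0,0,0,0,1],[0,0,0,0,1]]]'

```text
time_s: 13.47
tool_pos: [0.5575, -0.0959, 0.0783]
tcp_rot: [[0.996, 0.091, 0.0], [0.091, -0.996, 0.0], [0.0, -0.0, -1.0]]
force: [0.2, -3.2, -0.5]
width: -0.0003
grip_force: 1.6
```

servo_tool --series '[[[0,-1.5,0,0,1],[0,0,0,0,1],[0,0,0,0,1]]]'

```text
time_s: 13.72
tool_pos: [0.5573, -0.0943, 0.0783]
tcp_rot: [[0.996, 0.091, -0.0], [0.091, -0.996, 0.0], [-0.0, -0.0, -1.0]]
force: [0.9, -3.5, -0.6]
width: 0.0001
grip_force: 1.6
```

servo_tool --series '[[[0,-1.5,0,0,1],[0,0,0,0,1],[0,0,0,0,1]]]'

```text
time_s: 13.97
tool_pos: [0.5572, -0.093, 0.0783]
tcp_rot: [[0.996, 0.091, -0.0], [0.091, -0.996, -0.0], [-0.0, 0.0, -1.0]]
force: [0.4, -3.3, -0.9]
width: -0.0003
grip_force: 1.8
```

servo_tool --series '[[[0,-1.5,0,0,1],[0,0,0,0,1],[0,0,0,0,1]]]'

```text
time_s: 14.22
tool_pos: [0.5572, -0.0929, 0.0783]
tcp_rot: [[0.996, 0.09, 0.0], [0.09, -0.996, -0.002], [0.0, 0.002, -1.0]]
force: [0.6, -5.1, -0.1]
width: -0.0004
grip_force: 2.5
```

```bash
python3 - <<'E'
from h import *
st(); snap("top","t6.png"); s=snap("side","s6.png"); t=cv2.imread("pics/t6.png")
cv2.imwrite("pics/c6.png",np.vstack([cv2.resize(t[165:205,130:230],None,fx=7,fy=7,interpolation=2),np.pad(cv2.resize(s[230:280,150:250,::-1],None,fx=6,fy=6,interpolation=2),((0,0),(0,100),(0,0)))]))
E
```

```text
t 14.2167 bed xyz mm [  -1.5 -373.5   78.3] toolx.U -0.001 z [ 0.     0.002 -1.   ] F [ 0.6 -5.1 -0.1] w -0.00041007121060993354
```

View pics/c6.png

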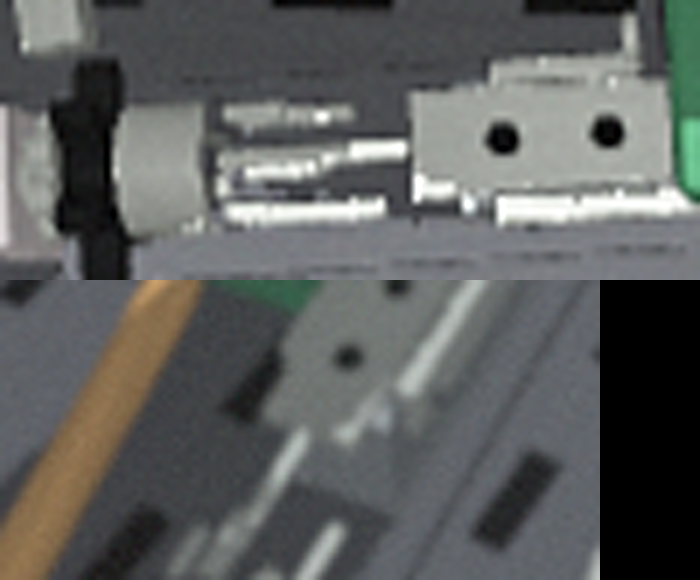

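The bar front, at (412,150), meets the long rod's tip at (407,150), and the advance stopped as the force rose. One small press to seat it, then back off.

servo_tool --series '[[[0,-1.5,0,0,1],[0,0,0,0,1],[0,0,0,0,1]]]'

```text
time_s: 14.57
tool_pos: [0.5571, -0.0928, 0.0783]
tcp_rot: [[0.996, 0.089, 0.001], [0.089, -0.996, -0.003], [0.0, 0.003, -1.0]]
force: [1.0, -8.0, -1.5]
width: 0.0001
grip_force: 3.2
```

servo_tool --series '[[[0,4,0,0,1],[0,10,0,0,1],[0,15,0,0,1],[0,10,0,0,1],[0,0,-20,0,1],[0,0,-30,0,1],[0,0,-30,0,1],[0,0,-30,0,1],[0,0,-30,0,1],[0,0,0,0,1],[0,0,0,0,1]]]'

```text
time_s: 15.48
tool_pos: [0.5624, -0.1281, 0.2209]
tcp_rot: [[0.996, 0.091, 0.005], [0.091, -0.996, -0.0], [0.005, 0.0, -1.0]]
force: [-1.0, 0.0, -0.3]
width: -0.0001
grip_force: 0.0
```

servo_tool --series '[[[-25,10,0,0,1],[-30,10,0,0,1],[-30,10,0,0,1],[-30,10,0,0,1],[-30,10,0,0,1],[0,0,0,0,1],[0,0,0,0,1],[0,0,0,0,1]]]'

```text
time_s: 16.15
tool_pos: [0.4205, -0.191, 0.2173]
tcp_rot: [[0.996, 0.091, -0.001], [0.091, -0.996, 0.002], [-0.001, -0.002, -1.0]]
force: [0.1, 0.6, 0.2]
width: -0.0002
grip_force: 0.0
```

```bash
python3 - <<'E'
from h import *
st(); snap("top","t7.png"); s=snap("side","s7.png"); t=cv2.imread("pics/t7.png")
cv2.imwrite("pics/c7.png",np.vstack([cv2.resize(t[120:240,100:340],None,fx=2.5,fy=2.5,interpolation=2),np.pad(cv2.resize(s[230:330,140:260,::-1],None,fx=3,fy=3,interpolation=2),((0,0),(0,240),(0,0)))]))
E
```

```text
t 16.15 bed xyz mm [-146.6 -458.8  217.3] toolx.U -0.0 z [-0.001 -0.002 -1.   ] F [0.1 0.6 0.2] w -0.00015389232212745463
```

View pics/c7.png

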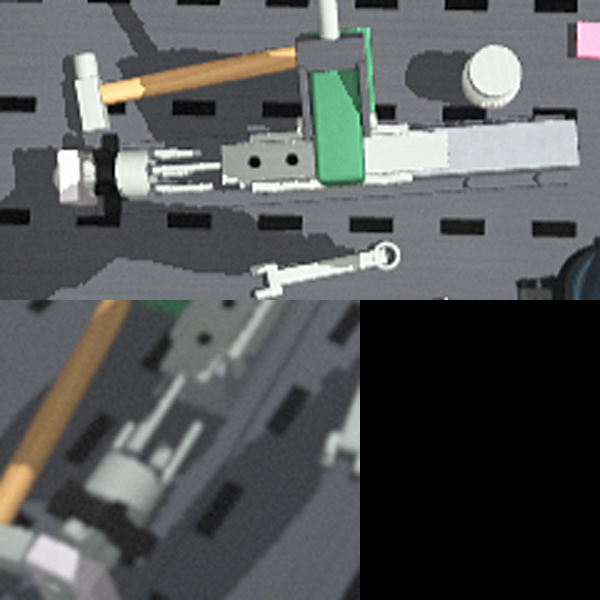

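The final view shows the bar front against the long top rod at (221,165). The wheel is in its click, the hammer, jar and spanner are in place, and the arm is clear.

```bash
python3 -c "from rig import manip; print(manip.finish_job())"
```

```text
the job is handed in; nothing more can be done
None
```

The job is handed in at about 16 s of the 58 s allowed: the star wheel was flicked two clicks to put the longest rod uppermost, and the bar was pushed until its front rests against that rod; the spanner, hammer and jar were left alone.

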